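# Find the free cell in the covered paint-jar crate

## Task

Stand the tall red spotted jar in the one empty cell of the cream crate, pushing it down through the cell's flap until it rests upright on the cell's floor, then let go. The six blue flaps hide what is below: five cells already hold a tall jar or a low pot, so feel through the flaps for the cell that is free all the way down. Do not drop the jar, and leave the other things on the table where they are.

Things in the scene. Friction and masses are not known exactly. Their poses are not given: they have to be found in the camera images.
- jar: the tall jar to put away: red, painted with yellow and white dots, gold disc on its closed top; round, 58 mm diameter (the top 8 mm narrow to 54 mm), 140 mm tall, 0.3 to 0.52 kg, standing upright. Origin: centre of its underside, z up.
- crate: cream crate fixed to the table, 180 (x) by 250 (y) by 94 mm high, a lip sticking out 7 mm along its two x sides; 2 by 3 cells, each 84 (x) by 78 (y) mm inside, walls 4 mm, cell floor 5 mm above the table. Origin: centre of its underside, z up; yaw within 0.3 rad. Each cell is closed by a blue sprung flap; flaps, contents and seating are told under cell0 to cell3.
- cell0 (a point): cell in the near row (-x), -y end (crate frame): centre of its opening at the closed flap's top, 93 mm above the table; fixed to the crate, axes as the crate's. Each flap, 80 by 75 by 4 mm, is hinged along its cell's +x wall, 40 mm from the centre, 91 mm above the table. Pushed, it swings down to nearly upright by that wall; a weak spring (under 4 N at its middle) lifts it again.
- cell1 (a point): cell in the near row, middle (crate frame): centre of its opening at the closed flap's top, 93 mm above the table; fixed to the crate, axes as the crate's. Hidden in random cells, roughly central: three jars 76 mm tall, two low pots 40 mm tall (all 56 mm in diameter); one cell has nothing.
- cell2 (a point): cell in the near row, +y end (crate frame): centre of its opening at the closed flap's top, 93 mm above the table; fixed to the crate, axes as the crate's. Pressed at the middle with closed fingertips, a flap stops firmly within 10 mm over a jar, after 15 to 35 mm over a low pot; only over the empty cell can the tips go 50 mm down.
- cell3 (a point): cell in the far row (+x), -y end (crate frame): centre of its opening at the closed flap's top, 93 mm above the table; fixed to the crate, axes as the crate's. A folded flap takes up about 12 mm at the +x wall, so the tall jar goes in best 5 mm to -x of a cell's centre; seated, it stands 51 mm above the rim.
- cell4 (a point): cell in the far row, middle (crate frame): centre of its opening at the closed flap's top, 93 mm above the table; fixed to the crate, axes as the crate's. 
- cell5 (a point): cell in the far row, +y end (crate frame): centre of its opening at the closed flap's top, 93 mm above the table; fixed to the crate, axes as the crate's. 
- green_jar: bystander: green jar with a white cap, 64 mm diameter, 120 mm tall, standing. Origin: centre of its underside.
- blue_bottle: bystander: blue bottle with an orange cap, 60 mm diameter, 150 mm tall, standing. Origin: centre of its underside.
- brush_cup: bystander: white cup of paint brushes, 72 mm diameter, 90 mm tall, brushes to about 160 mm and leaning out to about 45 mm from its axis. Origin: centre of its underside.

How it is judged:
On the way:
1. the tall jar is lifted off the table (height (world z) of jar above 0.05 m), for 0.1 s.
At the end, for the whole second after the job is handed in: The tall jar stands in a cell of the crate, its underside on the cell floor (3 to 9 mm above the crate's underside, floor at 5 mm), upright within 0.12 rad (7 degrees) and at rest (z of jar in the frame of crate between 0.003 and 0.009 m and x of jar in the frame of crate between -0.088 and 0.088 m and y of jar in the frame of crate between -0.123 and 0.123 m and angle between jar's own z axis and vertical below 0.12 rad and linear speed of jar below 0.02 m/s and angular speed of jar below 0.1 rad/s); the robot touches nothing.
It fails at once if the green jar is pushed more than 30 mm or tipped over (distance of green_jar from where it was at the start of the episode above 0.03 m or angle between green_jar's own z axis and vertical above 0.4 rad).
It fails at once if the blue bottle is pushed more than 30 mm or tipped over (distance of blue_bottle from where it was at the start of the episode above 0.03 m or angle between blue_bottle's own z axis and vertical above 0.4 rad).
It fails at once if the brush cup is pushed more than 30 mm or tipped over (distance of brush_cup from where it was at the start of the episode above 0.03 m or angle between brush_cup's own z axis and vertical above 0.4 rad).
It fails at once if the tall jar is dropped (moves faster than 0.5 m/s while the fingers do not touch it; a fall of some 13 mm) (linear speed of jar above 0.5 m/s and contact force between the fingers and jar below 0.05 N).
It also fails if it takes over 64 s, if anything falls off the work surface, if the arm or the gripper's body presses on something with over 40 N, if the wrist force passes 120 N, or if a joint passes its speed limit or range.

## Robot

A 7-joint arm with a two-finger parallel gripper is mounted at the origin on the work surface. World frame = base frame: x ahead of the robot, y to its left, z up, the work surface at z = 0. Lengths are in m, angles in rad, forces in N, time in s.
With the tool pointing down it reaches from about 0.4 to 0.85 m from the base axis. Payload 10.4 kg.
Tool frame: the origin (TCP) lies between the finger pads; the fingertips stand 14 mm ahead of it and the grasp point (between the pads) lies 5 mm behind it; z points along the fingers, y is the line along which they close (so a half turn about z gives the same grasp; the last joint's range is limited). The gripper opens to 87 mm and grips with 3 to 60 N. Pads are 19 mm wide; open, the fingers measure 117 mm over their backs; the gripper's body (75 mm by 190 mm) begins 51 mm behind the grasp point.
Start: joints at [1.27, 0.332, -0.065, 1.46, 0.022, 1.35, -0.088], TCP at [0.171, -0.601, 0.237] pointing down, gripper open.
Joint ranges: [-2.6, 2.6], [-0.5, 2.12], [-1.47, 1.34], [0.16, 2.42], [-1.27, 4.41], [0.06, 2.06], [-2.6, 2.6]. Speed limits (rad/s): [2.22, 2.22, 2.79, 2.79, 3.14, 3.14, 3.14].

## Interface

Orientations are given as [roll, pitch, yaw] about the fixed x, y, z axes, in that order (R = Rz(yaw) Ry(pitch) Rx(roll)).
In Python, from plant import manip, viewer gives the robot as it stands (manip), with the cameras (viewer).
- The arm moves only by the tool send_path, called as name([rows], argument=value, ...), one row to a line, values as JSON. Schema: {"type":"object","properties":{"steps":{"type":"array","items":{"type":"array","items":{"type":"number"},"minItems":5,"maxItems":5},"minItems":1,"maxItems":8},"grip_force":{"type":"number"},"only":{"type":"string"},"quiet":{"type":"boolean"},"lines":{"type":"string"}},"required":["steps"],"additionalProperties":false}. steps is a list of rows, 1 to 8 of them, each of 5 numbers: dx, dy, dz in shares of the most that a row can go, 1 being 62.5 mm, then a turn about the tool's z in units of 0.1 rad, then the finger opening in m; each row shifts and turns the commanded pose from where the row before left it, along the tool's axes as they then stand; what a row does not reach is not made up. A row lasts 1/8 s, in which the tool goes at most 0.0625 m and 0.188 rad, less where a joint would pass 70% of its speed; a pose out of reach is approached as far as the arm can. The fingers move at their own pace and stop on an object; grip_force is the grip in N (left out, the last holds). Time passes only in rows, so rows that do not move let the fingers close. The tool returns the time, the measured TCP pose, the force, the opening and the grip force at its end. only (a regular expression) keeps the lines of the reply that match it, lines (a string "A,B") keeps lines A to B, and quiet returns only ok. Input that does not fit is refused with a message, and nothing moves.
- manip.state(): the state, without advancing time (a new reading comes with each control period).
- viewer.snapshot(name): name is "scene" or "top" or "wrist"; returns a dict with "color" (384x512x3 uint8, blue, green, red), "fov_y" (degrees; the focal length in pixels is half the picture's height over the tangent of half this angle, whatever the lens; pixels are square), "cx", "cy" (the principal point, pixels), "world_to_cam" (4x4, takes a point from world to camera coordinates). Camera axes: x right, y down, z forward; pixel columns grow to the right and rows downward; lengths in m; the calibration is good to about 2 mm. A picture is of the moment at which its call begins. There is no depth.
- manip.finish_job(): hands the job in; it is judged then, once.
The state is a dict: "t": time; "joint_pos": joint angles; "dq": joint speeds; "joint_efforts": joint torques, N m; "ee_pos": TCP position; "eef_rot": TCP orientation; "ft_force": force on the tool from outside, world axes, zero at the start; "torque": the same for the moment, N m; "width": finger opening in m; "grip_force": force on a finger pad.
Only numpy, scipy, OpenCV 4.12 (cv2) and the standard library are available. Lean on these libraries where they do the work, as an engineer would, in place of code of your own. Each camera call takes 0.05 s, during which the arm holds its last target. There are 200 camera calls.

## Working session

There is one attempt and no reset: what is moved stays moved. The work goes in short steps, Python scripts to look and compute and a tool call to move; the robot and the scene stay as the last step left them, time stands still between calls to the robot, and variables do not carry over. Pictures are saved under pics/ and viewed, at most 10 in all, crops included, and the job is handed in when it is done.

```bash
ls; mkdir -p pics; python3 - <<'E'
from plant import manip, viewer
import cv2,numpy as np
s=manip.state();print(s['t'],s['ee_pos'],s['eef_rot'],s['width'])
for n in("scene","top"):
    d=viewer.snapshot(n);cv2.imwrite(f'pics/{n}0.png',d['color'])
    np.savez(f'pics/{n}0.npz',**d);print(n,d['fov_y'],d['cx'],d['cy'],np.round(d['world_to_cam'],3).tolist())
E
```

```text
pics
plant.py
0.0 [ 0.17132459 -0.60070185  0.23574199] [-3.14021909e+00  3.43460719e-05  2.77824048e-01] 0.08697907784656075
scene 45.38948845124556 252.49101597606236 194.1555183300699 [[-0.045, 0.999, -0.009, -0.02], [0.69, 0.024, -0.723, -0.363], [-0.722, -0.039, -0.69, 1.551], [0.0, 0.0, 0.0, 1.0]]
top 56.53661701864628 260.7767131863436 190.8477227586226 [[0.026, -0.999, 0.044, 0.017], [-0.981, -0.034, -0.19, 0.618], [0.191, -0.038, -0.981, 0.7], [0.0, 0.0, 0.0, 1.0]]
```

View pics/scene0.png

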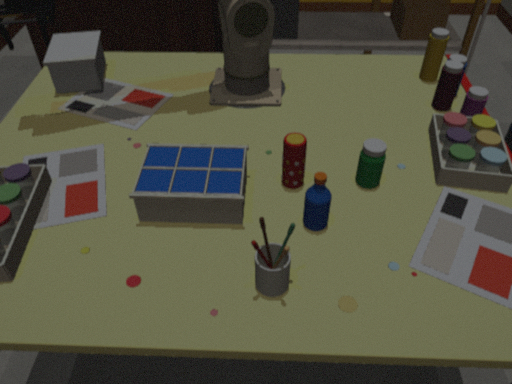

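View pics/top0.png

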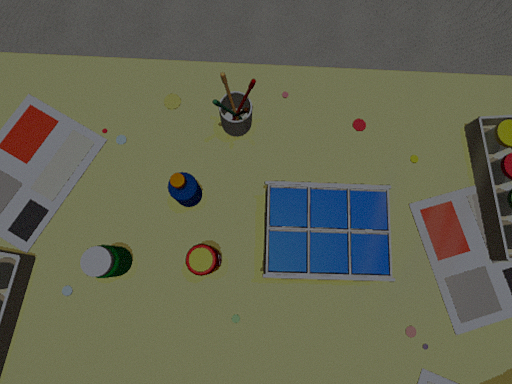

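Top view: jar's gold disc is near (201,260), and the six blue flaps span (268,186) to (390,276). The bottle cap is at (177,180), the green jar's cap at (97,261) and the brush cup at (236,110). The scene view agrees with this layout.

```bash
cat > h.py <<'E'
import numpy as np,cv2
def ray(d,uv,z):
    f=192/np.tan(np.radians(float(d['fov_y']))/2);W=d['world_to_cam']
    o=-W[:3,:3].T@W[:3,3];r=W[:3,:3].T@np.array([(uv[0]-d['cx'])/f,(uv[1]-d['cy'])/f,1])
    return (o+r*(z-o[2])/r[2])[:2]
def blobs(m,amin):
    n,l,s,c=cv2.connectedComponentsWithStats(m.astype(np.uint8))
    return [(c[i],s[i],l==i) for i in range(1,n) if s[i,4]>=amin]
E
python3 - <<'E'
from h import *
np.set_printoptions(precision=4,suppress=True)
for n in('top','scene'):
    d=np.load(f'pics/{n}0.npz');hsv=cv2.cvtColor(d['color'],cv2.COLOR_BGR2HSV);h,s,v=cv2.split(hsv)
    print(n)
    b=blobs((h>100)&(h<118)&(s>150)&(v>110),150)
    P=[]
    for c,st,_ in b: p=ray(d,c,.093);P.append(p);print(' flap',c,st[4],p)
    P=np.array(P);print(' mean',P.mean(0))
    box=(slice(235,285),slice(180,225)) if n=='top' else (slice(130,190),slice(280,308))
    m=np.zeros(h.shape,bool);m[box]=((h>22)&(h<34)&(s>150)&(v>100))[box] 
    for c,st,_ in blobs(m,30): print(' disc',c,st,ray(d,c,.14))
    m[:]=0;m[box]=(((h<8)|(h>170))&(s>120))[box]
    for c,st,_ in blobs(m,40): print(' red',c,st)
    if n=='top':
        for nm,uv,z in(('bottle',(177,180),.15),('green',(97,261),.12),('cup',(236,102),.09)): print(nm,ray(d,uv,z))
E
```

```text
top
 flap [287.7162 206.7155] 1346 [ 0.5803 -0.0182]
 flap [328.313  208.3333] 1329 [ 0.5796 -0.1008]
 flap [368.0106 209.6302] 1317 [ 0.5796 -0.1823]
 flap [287.0912 250.9687] 1436 [ 0.4922 -0.018 ]
 flap [328.1844 252.3076] 1437 [ 0.4918 -0.0997]
 flap [369.2661 253.4331] 1413 [ 0.4918 -0.182 ]
 mean [ 0.5359 -0.1002]
 red [203.9055 259.6091] [186 244  34  31 307]
bottle [0.615  0.1953]
green [0.4637 0.3365]
cup [0.8027 0.0947]
scene
 mean nan
 disc [294.7281 138.2368] [287 134  16  10 114] [0.4721 0.1446]
 red [293.2958 162.3448] [283 136  23  52 754]<stdin>:9: RuntimeWarning: Mean of empty slice.
  ret = ret.dtype.type(ret / rcount)
```

Careful with the scale: shifts go in shares of 62.5 mm and turns go in units of 0.1 rad. That gives: 0.045 m is 0.72, -0.034 m is -0.544.

send_path([
  [0.72,-0.544,0,0,0],
  [0.72,-0.544,0,0,0],
  [0.72,-0.544,0,0,0],
  [0.72,-0.544,0,0,0],
  [0.72,-0.544,0,0,0],
  [0.72,-0.544,0,0,0],
  [0.72,-0.544,0,0,0],
  [0.72,-0.544,0,0,0],
], grip_force=20)

```text
t: 1.1
ee_pos: [0.4437, -0.2392, 0.2364]
eef_rot: [3.141, 0.0, 0.278]
ft_force: [1.0, -0.6, -0.3]
width: 0.0146
grip_force: 0.0
```

```bash
python3 - <<'E'
from h import *
d=np.load('pics/top0.npz');hsv=cv2.cvtColor(d['color'],cv2.COLOR_BGR2HSV)
print(hsv[260,190:216:3].tolist())
h,s,v=cv2.split(hsv);m=np.zeros(h.shape,bool);b=(slice(246,274),slice(188,216));m[b]=((h>18)&(h<40)&(s>100))[b]
for c,st,_ in blobs(m,30): print(c,st,ray(d,c,.14))
E
```

```text
[[33, 160, 121], [32, 150, 119], [30, 138, 116], [32, 136, 116], [31, 144, 115], [30, 136, 116], [30, 142, 115], [34, 140, 124], [178, 177, 125]]
[200.3010989  259.21098901] [189 248  24  24 455] [0.47189883 0.14519559]
```

Scaled: -0.185 rad is -1.85.

send_path([
  [0,0,0,-1.85,0],
  [0,0,0,-1.85,0],
  [0,0,0,-1.85,0],
  [0,0,0,-1.85,0],
  [0,0,0,-1.85,0],
  [0,0,0,-1.85,0],
  [0,0,0,-1.85,0],
  [0,0,0,0,0],
])

```text
t: 2.1
ee_pos: [0.4428, -0.2407, 0.2363]
eef_rot: [-3.141, -0.0, 1.572]
ft_force: [0.6, 0.3, 0.4]
width: 0.0006
grip_force: 0.0
```

Scaled: 0.012 m is 0.192, 0.01 m is 0.16.

send_path([
  [0.48,0.4,0.64,0,0],
  [0.4592,0.3872,0.64,0,0],
  [0,0,0.464,0,0],
  [0,0,0.192,0,0],
  [0,0,0.16,0,0],
  [0,0,0.096,0,0],
  [0,0,0.08,0,0],
  [0,0,0,0,0],
])

```text
t: 3.1
ee_pos: [0.4925, -0.1827, 0.1019]
eef_rot: [3.141, 0.004, 1.571]
ft_force: [-35.2, 10.7, 77.4]
width: 0.0003
grip_force: 40.6
```

send_path([
  [0,0,-0.56,0,0],
  [0.656,0,0,0,0],
  [0.656,0,0,0,0],
  [0,0,0.192,0,0],
  [0,0,0.16,0,0],
  [0,0,0.064,0,0],
  [0,0,0.048,0,0],
  [0,0,0,0,0],
])

```text
t: 4.1
ee_pos: [0.4919, -0.1005, 0.1004]
eef_rot: [-3.141, 0.0, 1.572]
ft_force: [1.0, -0.8, 0.7]
width: 0.0003
grip_force: 0.4
```

Scaled: 0.004 m is 0.064.

send_path([
  [0,0,0.064,0,0],
  [0,0,0.064,0,0],
  [0,0,0,0,0],
])

```text
t: 4.47
ee_pos: [0.4917, -0.0999, 0.0922]
eef_rot: [-3.141, -0.0, 1.573]
ft_force: [-1.1, 0.8, 0.8]
width: 0.0006
grip_force: 0.5
```

Scaled: 0.004 m is 0.064, 0.003 m is 0.048.

send_path([
  [0,0,0.064,0,0],
  [0,0,0.048,0,0],
])

```text
t: 4.72
ee_pos: [0.492, -0.0999, 0.0854]
eef_rot: [3.141, 0.0, 1.573]
ft_force: [-0.5, -0.5, 1.7]
width: 0.0004
grip_force: 0.5
```

```bash
python3 - <<'E'
from plant import manip, viewer
print(manip.state()['ft_force'])
E
```

```text
[-0.53463025 -0.54290244  1.72439498]
```

send_path([
  [0,0,0.048,0,0],
  [0,0,0.048,0,0],
])

```text
t: 4.97
ee_pos: [0.4927, -0.1, 0.0835]
eef_rot: [3.141, 0.002, 1.573]
ft_force: [-30.9, 4.7, 77.1]
width: 0.0004
grip_force: 40.4
```

send_path([
  [0,0,-0.72,0,0],
  [0.656,0,0,0,0],
  [0.656,0,0,0,0],
  [0,0,0.192,0,0],
  [0,0,0.16,0,0],
  [0,0,0.032,0,0],
  [0,0,0.032,0,0],
  [0,0,0,0,0],
])

```text
t: 5.98
ee_pos: [0.4919, -0.0183, 0.1022]
eef_rot: [-3.141, 0.002, 1.572]
ft_force: [-26.6, 3.5, 59.8]
width: 0.0004
grip_force: 31.1
```

Scaled: -0.03 m is -0.48, 0.044 m is 0.704.

send_path([
  [0,0,-0.48,0,0],
  [0,0.704,0,0,0],
  [0,0.704,0,0,0],
  [0,0,0.192,0,0],
  [0,0,0.16,0,0],
  [0,0,0.032,0,0],
  [0,0,0.016,0,0],
  [0,0,0,0,0],
])

```text
t: 6.98
ee_pos: [0.5797, -0.0179, 0.104]
eef_rot: [3.141, 0.0, 1.573]
ft_force: [-0.6, -0.1, -0.4]
width: 0.0003
grip_force: 0.3
```

Scaled: 0.003 m is 0.048.

send_path([
  [0,0,0.048,0,0],
  [0,0,0.048,0,0],
  [0,0,0,0,0],
])

```text
t: 7.35
ee_pos: [0.5797, -0.0178, 0.0973]
eef_rot: [-3.141, 0.0, 1.573]
ft_force: [-0.3, -0.3, 1.0]
width: 0.0001
grip_force: 0.4
```

send_path([
  [0,0,0.064,0,0],
  [0,0,0.064,0,0],
  [0,0,0,0,0],
])

```text
t: 7.72
ee_pos: [0.5794, -0.0178, 0.089]
eef_rot: [-3.141, -0.0, 1.573]
ft_force: [-1.3, -0.2, 0.7]
width: 0.0003
grip_force: 0.5
```

Scaled: 0.003 m is 0.048.

send_path([
  [0,0,0.048,0,0],
  [0,0,0.048,0,0],
  [0,0,0,0,0],
])

```text
t: 8.1
ee_pos: [0.5802, -0.0178, 0.0846]
eef_rot: [3.141, 0.001, 1.573]
ft_force: [-5.2, -1.5, 12.0]
width: 0.0005
grip_force: 6.2
```

send_path([
  [0,0,-0.672,0,0],
  [-0.656,0,0,0,0],
  [-0.656,0,0,0,0],
  [0,0,0.192,0,0],
  [0,0,0.16,0,0],
  [0,0,0.032,0,0],
  [0,0,0.032,0,0],
  [0,0,0,0,0],
])

```text
t: 9.1
ee_pos: [0.58, -0.0992, 0.1025]
eef_rot: [3.142, 0.002, 1.574]
ft_force: [-16.4, -2.9, 32.7]
width: 0.0004
grip_force: 17.6
```

Scaled: -0.041 m is -0.656, -0.026 m is -0.416.

send_path([
  [0,0,-0.416,0,0],
  [-0.656,0,0,0,0],
  [-0.656,0,0,0,0],
  [0,0,0.224,0,0],
  [0,0,0.16,0,0],
  [0,0,0.032,0,0],
  [0,0,0.048,0,0],
  [0,0,0,0,0],
])

```text
t: 10.1
ee_pos: [0.5803, -0.181, 0.0967]
eef_rot: [3.141, -0.0, 1.574]
ft_force: [-1.3, -0.3, 0.6]
width: 0.0005
grip_force: 0.4
```

Scaled: 0.004 m is 0.064, 0.003 m is 0.048.

send_path([
  [0,0,0.064,0,0],
  [0,0,0.048,0,0],
  [0,0,0,0,0],
])

```text
t: 10.48
ee_pos: [0.5799, -0.1819, 0.0893]
eef_rot: [-3.141, 0.0, 1.573]
ft_force: [-0.6, 0.3, 2.3]
width: 0.0003
grip_force: 0.5
```

Scaled: 0.005 m is 0.08.

send_path([
  [0,0,0.08,0,0],
  [0,0,0.08,0,0],
  [0,0,0.08,0,0],
  [0,0,0,0,0],
])

```text
t: 10.98
ee_pos: [0.5796, -0.1817, 0.0739]
eef_rot: [-3.14, -0.0, 1.573]
ft_force: [-1.9, 0.1, -0.1]
width: 0.0005
grip_force: 0.5
```

send_path([
  [0,0,0.08,0,0],
  [0,0,0.08,0,0],
  [0,0,0.08,0,0],
  [0,0,0.048,0,0],
  [0,0,0,0,0],
])

```text
t: 11.6
ee_pos: [0.5797, -0.1817, 0.0561]
eef_rot: [-3.141, -0.0, 1.573]
ft_force: [-0.6, -0.2, -0.1]
width: 0.0005
grip_force: 0.5
```

Scaled: -0.055 m is -0.88, 0.0545 m is 0.872.

send_path([
  [0,0,-0.88,0,0],
  [0,0,-0.88,0,0],
  [0,0,-0.88,0,0.087],
  [0.872,-0.288,0,0,0.087],
  [0.872,-0.288,0,0,0.087],
  [0.872,-0.288,0,0,0.087],
  [0.872,-0.288,0,0,0.087],
  [0.872,-0.288,0,0,0.087],
])

```text
t: 12.6
ee_pos: [0.4888, 0.0922, 0.2218]
eef_rot: [3.141, 0.0, 1.573]
ft_force: [0.2, 0.6, -0.4]
width: 0.0526
grip_force: 0.0
```

send_path([
  [0.872,-0.288,0,0,0.087],
  [0,0,0,0,0.087],
  [0,0,0,0,0.087],
])

```text
t: 12.98
ee_pos: [0.4717, 0.1445, 0.2216]
eef_rot: [3.141, 0.001, 1.573]
ft_force: [0.2, 0.6, -0.9]
width: 0.0819
grip_force: 0.0
```

```bash
python3 - <<'E'
from plant import manip, viewer
from h import *
d=viewer.snapshot('wrist');cv2.imwrite('pics/w1.png',d['color'])
E
```

```text
(no output)
```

View pics/w1.png

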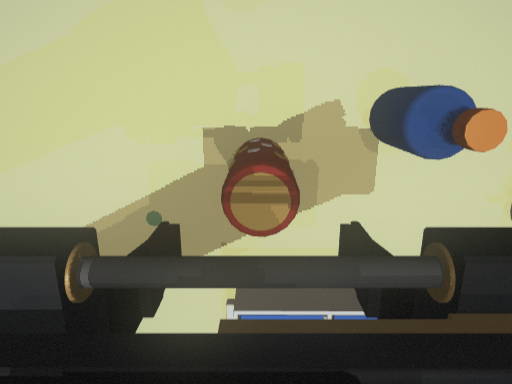

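The wrist view shows the jar top at (261,201), centred between the fingers (inner edges 180 and 340). The bottle, at (425,120), is clear. Next: descend and grip.

Scaled: 0.04 m is 0.64, 0.0285 m is 0.456.

send_path([
  [0,0,0.64,0,0.087],
  [0,0,0.64,0,0.087],
  [0,0,0.456,0,0.087],
  [0,0,0,0,0.04],
  [0,0,0,0,0.04],
  [0,0,0,0,0.04],
  [0,0,0,0,0.04],
  [0,0,0,0,0.04],
], grip_force=40)

```text
t: 14.02
ee_pos: [0.4722, 0.145, 0.114]
eef_rot: [3.14, 0.0, 1.573]
ft_force: [0.6, -1.9, 6.9]
width: 0.0569
grip_force: 40.0
```

Scaled: -0.04 m is -0.64, -0.03 m is -0.48.

send_path([
  [0,0,-0.32,0,0.04],
  [0,0,-0.64,0,0.04],
  [0,0,-0.64,0,0.04],
  [0,0,-0.48,0,0.04],
  [0,0,0,0,0.04],
])

```text
t: 14.65
ee_pos: [0.4721, 0.1453, 0.2444]
eef_rot: [3.139, -0.0, 1.573]
ft_force: [0.1, 0.2, -5.7]
width: 0.0566
grip_force: 40.0
```

```bash
python3 - <<'E'
from plant import manip, viewer
from h import *
for n in('scene',):
    d=viewer.snapshot(n);np.savez('pics/s2.npz',**d);cv2.imwrite('pics/s2.png',cv2.resize(d['color'][80:240,120:360],None,fx=3,fy=3))
E
```

```text
(no output)
```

View pics/s2.png

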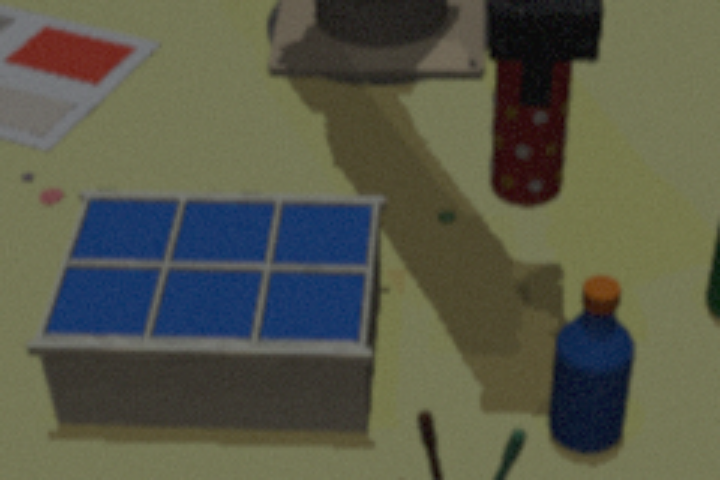

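The jar hangs upright in the gripper and the crate and flaps are unchanged. Now carry it over cell3.

Scaled: -0.046 m is -0.736, -0.03 m is -0.48.

send_path([
  [-0.48,0.1504,0,0,0.04],
  [-0.736,0.2304,0,0,0.04],
  [-0.736,0.2304,0,0,0.04],
  [-0.736,0.2304,0,0,0.04],
  [-0.736,0.2304,0,0,0.04],
  [-0.736,0.2304,0,0,0.04],
  [-0.736,0.2304,0,0,0.04],
  [-0.336,0.1056,0,0,0.04],
])

```text
t: 15.7
ee_pos: [0.5736, -0.185, 0.2399]
eef_rot: [-3.138, -0.0, 1.569]
ft_force: [0.4, 0.8, -5.9]
width: 0.0569
grip_force: 40.0
```

send_path([
  [0,0,0,0,0.04],
  [0,0,0,0,0.04],
])

```text
t: 15.95
ee_pos: [0.5742, -0.1801, 0.242]
eef_rot: [-3.14, -0.001, 1.575]
ft_force: [0.0, 0.8, -3.7]
width: 0.0567
grip_force: 40.0
```

```bash
python3 - <<'E'
from plant import manip, viewer
from h import *
d=viewer.snapshot('scene');np.savez('pics/s3.npz',**d)
h,s,v=cv2.split(cv2.cvtColor(d['color'],cv2.COLOR_BGR2HSV))
m=((h<8)|(h>170))&(s>110); m[:, 260:]=0; m[:, :140]=0
f=192/np.tan(np.radians(float(d['fov_y']))/2);W=d['world_to_cam']
for c,st,mm in blobs(m,100):
    ys,xs=np.nonzero(mm);print(c,st)
    for y in range(ys.min(),ys.max(),6): print(y,xs[ys==y].min(),xs[ys==y].max())
for z in (.13,.18,.22):
    q=W[:3,:3]@[.5746,-.182,z]+W[:3,3];print(z,d['cx']+f*q[0]/q[2],d['cy']+f*q[1]/q[2])
cv2.imwrite('pics/s3.png',cv2.resize(d['color'][60:240,100:320],None,fx=3,fy=3))
E
```

```text
[152.28762136 148.8276699 ] [140 114  26  61 824]
114 154 154
120 150 156
126 150 158
132 147 158
138 148 160
144 141 161
150 140 160
156 140 163
162 141 165
168 145 164
0.13 152.68462872547585 165.8728624218915
0.18 149.0922738728603 148.60583041587995
0.22 146.03816339433752 133.925926690848
```

View pics/s3.png

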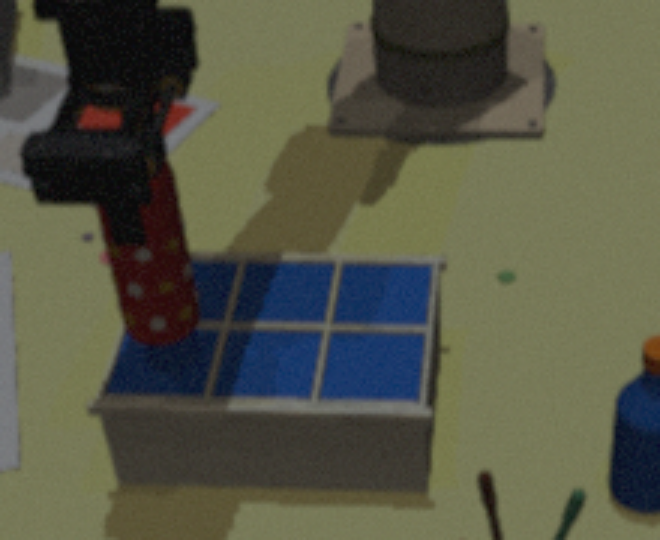

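The jar looks upright: its edge slope of about 0.2 matches the perspective at that spot. Its foot, near (153,167) in the full picture, is over cell3.

Scaled: 0.02 m is 0.32, 0.012 m is 0.192.

send_path([
  [0,0,0.32,0,0.04],
  [0,0,0.192,0,0.04],
  [0,0,0.16,0,0.04],
  [0,0,0.16,0,0.04],
  [0,0,0,0,0.04],
])

```text
t: 16.62
ee_pos: [0.574, -0.1817, 0.1903]
eef_rot: [-3.14, -0.0, 1.573]
ft_force: [-2.4, 1.3, -3.6]
width: 0.0574
grip_force: 40.0
```

send_path([
  [0,0,0.16,0,0.04],
  [0,0,0.16,0,0.04],
  [0,0,0,0,0.04],
])

```text
t: 17.0
ee_pos: [0.5736, -0.1818, 0.1697]
eef_rot: [-3.139, -0.0, 1.573]
ft_force: [-1.9, -0.7, -4.4]
width: 0.0567
grip_force: 40.0
```

Free descent so far, with only the flap's light push.

Scaled: 0.01 m is 0.16.

send_path([
  [0,0,0.16,0,0.04],
  [0,0,0.16,0,0.04],
  [0,0,0.16,0,0.04],
  [0,0,0,0,0.04],
])

```text
t: 17.5
ee_pos: [0.5738, -0.1817, 0.1397]
eef_rot: [-3.14, -0.001, 1.573]
ft_force: [-1.6, 0.3, -4.6]
width: 0.0569
grip_force: 40.0
```

Scaled: 0.008 m is 0.128, 0.005 m is 0.08.

send_path([
  [0,0,0.128,0,0.04],
  [0,0,0.08,0,0.04],
  [0,0,0.048,0,0.04],
  [0,0,0,0,0.04],
])

```text
t: 18.0
ee_pos: [0.5743, -0.1818, 0.1247]
eef_rot: [-3.141, -0.0, 1.573]
ft_force: [-1.4, -0.4, -5.4]
width: 0.0572
grip_force: 40.0
```

send_path([
  [0,0,0.032,0,0.04],
  [0,0,0.032,0,0.04],
  [0,0,0.016,0,0.04],
  [0,0,0,0,0.04],
])

```text
t: 18.5
ee_pos: [0.5744, -0.1818, 0.12]
eef_rot: [-3.141, 0.0, 1.573]
ft_force: [-0.8, -0.1, -4.7]
width: 0.0565
grip_force: 40.0
```

send_path([
  [0,0,0.016,0,0.04],
  [0,0,0,0,0.04],
])

```text
t: 18.75
ee_pos: [0.5746, -0.1818, 0.1191]
eef_rot: [3.141, 0.0, 1.573]
ft_force: [-0.2, 0.5, -3.7]
width: 0.0572
grip_force: 40.0
```

send_path([
  [0,0,0.016,0,0.04],
  [0,0,0.008,0,0.04],
  [0,0,0,0,0.04],
])

```text
t: 19.12
ee_pos: [0.5747, -0.1819, 0.1191]
eef_rot: [3.141, 0.001, 1.573]
ft_force: [-5.9, 1.4, 10.3]
width: 0.0568
grip_force: 40.0
```

Seated: the force rose to +10 N at the expected height. Now release and retreat.

Scaled: -0.05 m is -0.8, -0.04 m is -0.64.

send_path([
  [0,0,0,0,0.062],
  [0,0,0,0,0.07],
  [0,0,0,0,0.087],
  [0,0,0,0,0.087],
  [0,0,-0.32,0,0.087],
  [0,0,-0.64,0,0.087],
  [0,0,-0.8,0,0.087],
  [0,0,0,0,0.087],
], grip_force=10)

```text
t: 20.12
ee_pos: [0.5768, -0.1819, 0.2335]
eef_rot: [3.133, 0.003, 1.573]
ft_force: [0.1, -0.5, 0.2]
width: 0.0871
grip_force: 0.0
```

send_path([
  [0.96,0,0,0,0.087],
  [0.96,0,0,0,0.087],
  [0.96,0,0,0,0.087],
  [0,0,0,0,0.087],
])

```text
t: 20.62
ee_pos: [0.5737, 0.0045, 0.2285]
eef_rot: [3.141, -0.002, 1.582]
ft_force: [0.6, -1.0, 0.0]
width: 0.0869
grip_force: 0.0
```

```bash
python3 - <<'E'
from plant import manip, viewer
from h import *
d=viewer.snapshot('scene')
e=viewer.snapshot('top')
h,s,v=cv2.split(cv2.cvtColor(e['color'],cv2.COLOR_BGR2HSV));m=(h>18)&(h<40)&(s>100);q=np.zeros_like(m);q[180:240,345:410]=m[180:240,345:410]
for c,st,_ in blobs(q,100): print(c,st,ray(e,c,.145))
cv2.imwrite('pics/f.png',np.hstack([cv2.resize(d['color'][100:240,100:240],(400,400)),cv2.resize(e['color'][160:300,260:400],(400,400))]))
E
```

```text
(no output)
```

View pics/f.png

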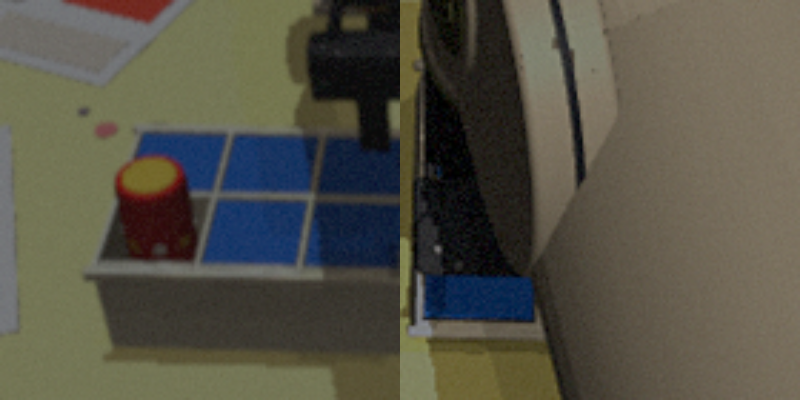

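The jar stands in cell3 with its gold top at about (153,161) in the full scene picture. The prediction for a seated upright jar was (152,161). The gripper is clear.

send_path([
  [0,0,0,0,0.087],
  [0,0,0,0,0.087],
  [0,0,0,0,0.087],
  [0,0,0,0,0.087],
], lines="1,2")

```text
t: 21.22
ee_pos: [0.5742, -0.0021, 0.2275]
```

```bash
python3 -c "
from plant import manip, viewer
print(manip.finish_job())"
```

```text
the job is handed in; nothing more can be done
None
```

The tall red jar stands upright in cell3 (the empty cell), the gripper has let go and moved clear, and the job was handed in at about 21 s; no verdict was returned.

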